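# Refit the autosampler: key the carousel home, dock the sampling head

### The job

The clean sample carousel has been put on the autosampler's spindle out of register and is riding high on the spindle's key. Turn it until its keyway drops over the key and it sits fully home and level, then push the sampling head along its docking bed until its face butts flush against the side of the autosampler base, square and without a gap. Leave the glassware, rack and tools around it where they stand.

Things in the scene. Friction and masses are not known exactly. Their poses are not given: they have to be found in the camera images.
- sampler: Carousel autosampler, beige, fixed. Origin on the bench under the spindle axis. Base box x, y -100 to 100 mm, 50 mm tall. Docking bed along +y: plate x -62 to 62, y 100 to 304 mm, top at z 10 mm, with side rails 7 mm tall (inner faces x = -54, 54 mm). On the base a steel flange 60 mm across (top z 56 mm) and an upright steel spindle, 24 mm across, tip at z 111 mm; it does not turn.
- spindle_seat (a point): Point on the spindle axis on top of the flange, z 56 mm, sampler's axes: where the carousel's origin is when it sits fully home.
- key_top (a point): Middle of the top of the spindle's one key, at x 0, y 16, z 68 mm in the sampler frame. The key is 8 mm wide, 12 mm tall, stands on the flange at the spindle's +y side (radius 12 to 20 mm) and so points to the docking bed. Fixed.
- dock_face (a point): Point on the flat side of the base that the head butts against: x 0, y 100, z 30 mm in the sampler frame; the face is upright, along the sampler's x axis, from z 10 to 50 mm.
- carousel: Light grey sample carousel, loose, about 0.5 kg, over the spindle. Origin on its axis at the hub's underside, z up. Hub 56 mm across, 46 mm tall, 25.2 mm bore, with one keyway on its +y side. Upper plate 160 mm across, top at z 32 mm, 16 empty vial sleeves. Starts resting on the key, origin about 68 mm over the bench, leaning up to 4 degrees, 0.7 rad to half a turn out of register either way.
- keyway (a point): Top of the hub's keyway: carousel frame x 0, y 17, z 46 mm; 10.4 mm wide, open through the hub. A small steel stud at the plate's rim (y 76 mm) is in line with it. When the carousel's y axis points along the sampler's (within about 0.06 rad) it drops 12 mm by its own weight and the key stops it turning.
- handle_a (a point): Axis of one upright of the carousel's steel bridge handle, halfway up: carousel frame x 46, y 0, z 50 mm. Uprights 12 mm across, from z 32 to 68 mm, joined by a round bar 12 mm across along the carousel's x, axis at z 68, top at z 74 mm. Pushed sideways here with about 0.5 to 2 N the carousel turns on the spindle.
- handle_b (a point): The same on the other upright: carousel frame x -46, y 0, z 50 mm.
- head: Sampling head, loose, about 0.8 kg, on the docking bed with 4 mm play to each rail, 40 to 75 mm off the base. Origin at the centre of its underside, axes about as the sampler's (base on its -y side). Plinth 100 mm (x) by 110 mm (y), 40 mm tall; tower 72 mm wide, y -55 to -5 mm, to z 140 mm. Docked: origin at y 155, z 10 mm in the sampler frame. Sliding it takes 3 to 8 N.
- needle_guide (a point): Lower end of the needle guide (10 mm across) under the head's nose: head frame x 0, y -93.5, z 83 mm. The nose is 44 mm wide, z 94 to 122 mm, and reaches to y -98 mm. Docked, it overhangs the carousel's plate: it clears the seated carousel by 5 mm but fouls one that rides on the key.
- head_push (a point): Middle of the plinth's upright outer face: head frame x 0, y 55, z 20 mm. Place to push, towards the base (the head's -y).
- head_corner_near (a point): Corner of the plinth's inner (butting) face: head frame x -50, y -55, z 20 mm. Flush when its y in the sampler frame is 100 mm.
- head_corner_far (a point): The other corner of that face: head frame x 50, y -55, z 20 mm.
- flask: Bystander, loose: conical glass flask, 76 mm across, 115 mm tall, stands behind the docking bed as seen from the robot. Origin at the centre of its underside. Not to be disturbed.
- beaker: Bystander, loose: small open glass beaker, 58 mm across, 70 mm tall, stands on the robot's side of the docking bed. Origin at the centre of its underside. Not to be disturbed.
- screwdriver: Bystander, loose: screwdriver, 170 mm long, lies on the far side of the autosampler. Origin at the centre of its underside. Not to be disturbed.
- solvent_bottle: Bystander, loose: amber glass bottle with white cap, 72 mm across, 165 mm tall. Origin at the centre of its underside. Not to be disturbed.
- wash_bottle: Bystander, loose: white plastic bottle, 60 mm across, 150 mm tall. Origin at the centre of its underside. Not to be disturbed.
- vial_rack: Bystander, loose: low white rack 70 x 150 mm, 38 mm tall, with small vials. Origin at the centre of its underside. Not to be disturbed.
- jar: Bystander, loose: small glass jar with white lid, 56 mm across, 60 mm tall. Origin at the centre of its underside. Not to be disturbed.

How it is judged (in metres and radians):
On the way, in this order (a step that is already met when the one before it is completed fails the run):
1. the carousel has dropped over the key and sits home and level (z of carousel in the frame of sampler below 0.0585 m and horizontal distance between carousel and spindle_seat below 0.003 m and angle between carousel's own z axis and vertical below 0.03 rad), for 0.2 s.
2. the sampling head is pushed flush against the base (y of head_corner_near in the frame of sampler between 0.097 and 0.1025 m and y of head_corner_far in the frame of sampler between 0.097 and 0.1025 m and angle between head's own z axis and vertical below 0.03 rad and z of head in the frame of sampler below 0.0125 m), for 0.2 s.
At the end, for the whole second after the job is handed in: Carousel home on the flange over its key (within 2.5 mm of the seat in height, 3 mm sideways, level to 0.03 rad); both corners of the sampling head's inner face within 2.5 mm of the base's side, the head on its bed and upright to 0.03 rad; both at rest (all of step 1 and all of step 2 and linear speed of each of carousel, head below 0.01 m/s); the robot touches nothing.
It fails at once if a bystander was moved more than 25 mm or knocked over (distance of any of flask, beaker, screwdriver, solvent_bottle, wash_bottle, vial_rack, jar from where it was at the start of the episode above 0.025 m or angle between any of flask, beaker, solvent_bottle, wash_bottle, vial_rack, jar's own z axis and vertical above 0.5 rad).
It also fails if it takes over 54 s, if anything falls off the work surface, if the arm or the gripper's body presses on something with over 40 N, if the wrist force passes 120 N, or if a joint passes its speed limit or range.

### The arm

A 6-joint arm with a two-finger parallel gripper is mounted at the origin on the work surface. World frame = base frame: x ahead of the robot, y to its left, z up, the work surface at z = 0. Lengths are in m, angles in degrees, forces in N, time in s.
With the tool pointing down it reaches from about 0.35 to 0.875 m from the base axis. Payload 4.2 kg.
Tool frame: the origin (TCP) lies midway between the tips of the shut fingers; the grasp point (between the pads) lies 19 mm behind it; z points along the fingers, y is the line along which they close (so a half turn about z gives the same grasp; the last joint's range is limited). The gripper opens to 87 mm and grips with 3 to 60 N. Pads are 19 mm wide; open, the fingers measure 117 mm over their backs; the gripper's body (75 mm by 190 mm) begins 51 mm behind the grasp point.
Start: joints at [-61.788, 22.042, 0.453, 0, -68.411, -14.817], TCP at [0.145, -0.608, 0.223] pointing down, gripper open.
Joint ranges: [-179.83, 179.83], [-69.29, 118.12], [-61.27, 80.66], [-181.25, 117.63], [-171.15, -9.14], [-177.46, 177.46]. Speed limits (degrees/s): [159.86, 159.86, 180, 180, 180, 180].

### API

Orientations are given as a 3x3 rotation matrix whose columns are the frame's x, y, z axes.
In Python, from station import r, optics, readout, finish_job gives the robot as it stands (r), with the cameras (optics), the readings (readout) and the job as plain functions.
- The arm moves only by the shell command python3 steer.py 'ROWS'. ROWS is a JSON list of rows, 1 to 8 of them, each of 7 numbers: the opening from 0.0 (shut) to 1.0 (fully open), then dx, dy, dz in m, then a rotation vector rx, ry, rz in degrees; each row is the pose to reach, as a shift and turn from the pose commanded when the command began, along the tool's axes at that moment; what a row does not reach only later rows make up. A row lasts 1/10 s, in which the tool goes at most 0.05 m and 8.59 degrees, less where a joint would pass 70% of its speed; a pose out of reach is approached as far as the arm can. The fingers move at their own pace and stop on an object; the grip force is fixed at half the most. Time passes only in rows, so rows that do not move let the fingers close. It prints the time, the measured TCP pose, the force, the opening and the grip force at its end.
- readout.sense(): the state, without advancing time (a new reading comes with each control period).
- optics.capture(name): name is "side" or "top" or "wrist"; returns a dict with "pixels" (420x560x3 uint8, red, green, blue), "z_map" (420x560 float32, m along the optical axis (not along the pixel's ray), 0 where there is no reading), "K" (3x3 intrinsics, pixels), "world_from_camera" (4x4, takes a point from camera to world coordinates). Camera axes: x right, y up, looking along -z (the intrinsics and any distortion apply to the point x, -y, -z); pixel columns grow to the right and rows downward; lengths in m; the calibration is good to about 2 mm. A picture is of the moment at which its call begins.
- finish_job(): hands the job in; it is judged then, once.
The state is a dict: "time_s": time; "joints": joint angles; "joint_velocities": joint speeds; "effort": joint torques, N m; "tcp_pos": TCP position; "ee_rot": TCP orientation; "wrist_force": force on the tool from outside, world axes, zero at the start; "moment": the same for the moment, N m; "gripper_width": opening from 0.0 (shut) to 1.0 (fully open); "gripper_force": force on a finger pad.
Only numpy, scipy, OpenCV 4.12 (cv2) and the standard library are available. Lean on these libraries where they do the work, as an engineer would, in place of code of your own. Each camera call takes 0.05 s, during which the arm holds its last target. There are 200 camera calls.

## Working session

There is one attempt and no reset: what is moved stays moved. The work goes in short steps, Python scripts to look and compute and a shell command to move; the robot and the scene stay as the last step left them, time stands still between calls to the robot, and variables do not carry over. Pictures are saved under pics/ and viewed, at most 10 in all, crops included, and the job is handed in when it is done.

```bash
ls; mkdir -p pics; cat > h.py <<'E'
import numpy as np,cv2,sys
from station import r, optics, readout, finish_job
def cap(n,f=None):
    c=optics.capture(n); 
    if f: cv2.imwrite('pics/'+f+'.png',c['pixels'][...,::-1]); np.savez('pics/'+f+'.npz',z=c['z_map'],K=c['K'],T=c['world_from_camera'],p=c['pixels'])
    return c
def cloud(z,K,T):
    v,u=np.mgrid[:z.shape[0],:z.shape[1]]
    x=(u-K[0,2])/K[0,0]*z; y=(v-K[1,2])/K[1,1]*z
    P=np.stack([x,-y,-z],-1)
    return P@T[:3,:3].T+T[:3,3]
def ld(f):
    d=np.load('pics/'+f+'.npz'); return d,cloud(d['z'],d['K'],d['T'])
E
python3 - <<'E'
from h import *
s=readout.sense();print({k:np.round(v,3).tolist() for k,v in s.items()})
for n in('top','side'):
    c=cap(n,n+'0');print(n,c['K'],np.round(c['world_from_camera'],3))
a=cv2.imread('pics/top0.png');
E
```

```text
pics
station.py
steer.py
{'time_s': 0.0, 'joints': [-61.788, 22.091, 0.381, -0.031, -68.411, -14.816], 'joint_velocities': [0.0, 0.024, -0.099, -0.011, -0.064, -0.139], 'effort': [0.001, -39.067, 18.74, 4.22, 0.011, -0.0], 'tcp_pos': [0.145, -0.607, 0.221], 'ee_rot': [[-0.973, -0.231, -0.001], [-0.231, 0.973, 0.002], [0.0, 0.002, -1.0]], 'wrist_force': [0.335, 1.109, 0.046], 'moment': [-0.036, -0.009, -0.058], 'gripper_force': 0.0, 'gripper_width': 1.001}
top [[489.42365692   0.         282.05858764]
 [  0.         489.42365692 208.25116219]
 [  0.           0.           1.        ]] [[-0.027  0.982 -0.189  0.274]
 [-0.999 -0.03  -0.011 -0.008]
 [-0.017  0.189  0.982  1.454]
 [ 0.     0.     0.     1.   ]]
side [[470.43913104   0.         281.47469396]
 [  0.         470.43913104 208.64277875]
 [  0.           0.           1.        ]] [[ 0.905 -0.281  0.319  1.07 ]
 [ 0.425  0.609 -0.67  -1.138]
 [-0.006  0.742  0.67   1.244]
 [ 0.     0.     0.     1.   ]]
```

View pics/top0.png

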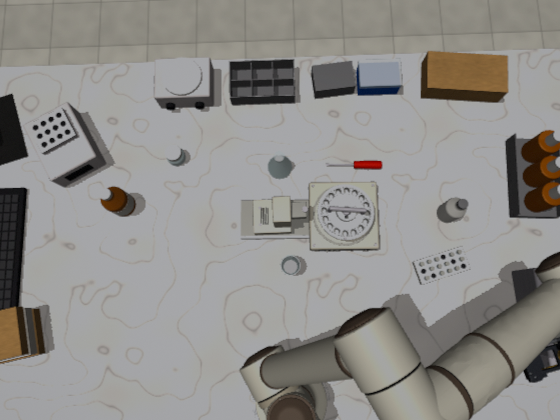

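View pics/side0.png

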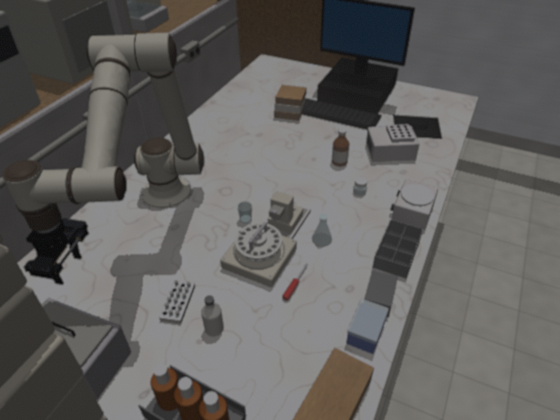

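The top view shows the base at about (343,216), the bed pointing left (world +y), the head at (272,215) and the carousel's handle bar running roughly along world y. The flask is at (280,166) and the beaker at (291,265). I'll enlarge the crop to find the stud.

```bash
python3 - <<'E'
from h import *
a=cv2.imread('pics/top0.png')[170:260,232:388]; a=cv2.resize(a,None,fx=5,fy=5,interpolation=cv2.INTER_CUBIC)
cv2.imwrite('pics/crop0.png',a)
d,P=ld('top0')
for n,u,v in [('c',343,216)]: print(P[v,u])
# base top plane z~.05
m=(abs(P[...,2]-.05)<.004); m[:, :305]=0; m[:,385:]=0; m[:175]=0; m[255:]=0
ys=P[m][:,:2]; print(m.sum(), cv2.minAreaRect(ys.astype(np.float32)*1000))
# carousel plate top
m=(P[...,2]>.085)&(P[...,2]<.12); m[:, :300]=0; m[:,385:]=0; m[:175]=0; m[255:]=0
print(m.sum(),cv2.minEnclosingCircle((P[m][:,:2]*1000).astype(np.float32)))
m=(P[...,2]>.128); m[:, :318]=0; m[:,385:]=0; m[:175]=0; m[255:]=0
print(m.sum(),cv2.minAreaRect((P[m][:,:2]*1000).astype(np.float32)),P[m][:,2].max())
m=(P[...,2]>.03)&(P[...,2]<.06); m[:, 305:]=0; m[:,:235]=0; m[:195]=0; m[237:]=0
print('head',m.sum(),cv2.minAreaRect((P[m][:,:2]*1000).astype(np.float32)))
m=(P[...,2]>.145); m[:, 295:]=0; m[:,:235]=0; m[:190]=0; m[240:]=0
print('tower',m.sum(),cv2.minAreaRect((P[m][:,:2]*1000).astype(np.float32)))
E
```

```text
[ 0.50458084 -0.16054244  0.11640263]
1660 ((519.1654663085938, -170.299072265625), (200.70697021484375, 198.71371459960938), 88.33829498291016)
1935 ((520.5931396484375, -145.736083984375), 105.80276489257812)
180 ((422.5360107421875, -85.17984008789062), (82.75708770751953, 324.6509704589844), 48.203670501708984) 1.4542475176094263
head 783 ((522.8311767578125, 38.95482635498047), (100.02983856201172, 108.89530944824219), 1.1557443141937256)
tower 466 ((417.11163330078125, 9.875732421875), (48.852447509765625, 285.50360107421875), 88.75498962402344)
```

View pics/crop0.png

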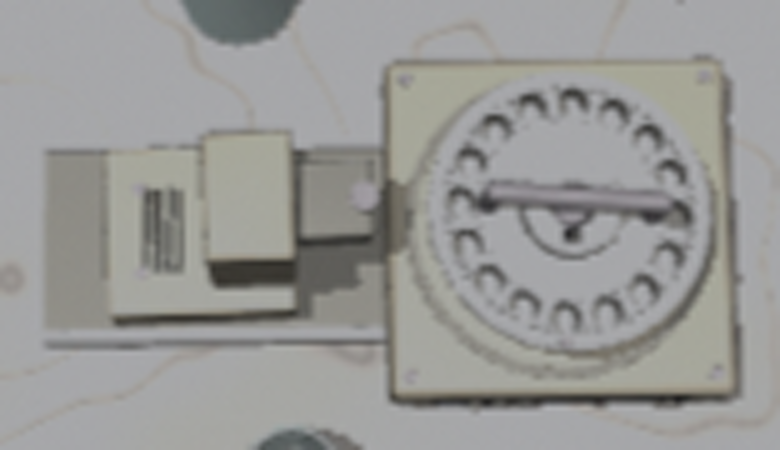

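Keyway and hub slot point at the bottom of the crop (572,232), which is world -x. The carousel therefore needs about -87° about z. I'll straddle the bar loosely with the fingers and turn it.

```bash
R='[0.5,-0.465,0.339,0,0,0,-72]'; python3 steer.py '[[0.5,-0.465,0.339,0,0,0,-72],[0.5,-0.465,0.339,0,0,0,-72],[0.5,-0.465,0.339,0,0,0,-72],[0.5,-0.465,0.339,0,0,0,-72],[0.5,-0.465,0.339,0,0,0,-72],[0.5,-0.465,0.339,0,0,0,-72],[0.5,-0.465,0.339,0,0,0,-72],[0.5,-0.465,0.339,0,0,0,-72]]'; python3 - <<'E'
from h import *
s=readout.sense();print({k:np.round(s[k],3).tolist() for k in('time_s','joints','tcp_pos','ee_rot')})
E
```

```text
time_s: 0.9
tcp_pos: [0.4054, -0.302, 0.2224]
ee_rot: [[-0.13, -0.991, -0.0], [-0.991, 0.13, 0.0], [-0.0, 0.0, -1.0]]
wrist_force: [1.1, -0.7, -0.5]
gripper_width: 0.504
gripper_force: 0.0
{'time_s': 0.9, 'joints': [-18.256, 10.38, -15.993, -0.008, -63.645, 10.763], 'tcp_pos': [0.405, -0.302, 0.222], 'ee_rot': [[-0.13, -0.991, -0.0], [-0.991, 0.13, 0.0], [-0.0, 0.0, -1.0]]}
```

```bash
python3 steer.py '[[0.5,-0.146,-0.096,0,0,0,-3],[0.5,-0.146,-0.096,0,0,0,-3],[0.5,-0.146,-0.096,0,0,0,-3],[0.5,-0.146,-0.096,0,0,0,-3],[0.5,-0.146,-0.096,0,0,0,-3]]'; python3 - <<'E'
from h import *
c=cap('wrist','w1')
s=readout.sense();print({k:np.round(s[k],3).tolist() for k in('time_s','tcp_pos','ee_rot')});print(np.round(c['world_from_camera'],3))
E
```

```text
time_s: 1.4
tcp_pos: [0.5214, -0.1699, 0.2217]
ee_rot: [[-0.08, -0.997, -0.001], [-0.997, 0.08, 0.0], [-0.0, 0.001, -1.0]]
wrist_force: [0.1, -0.3, 0.6]
gripper_width: 0.501
gripper_force: 0.0
{'time_s': 1.45, 'tcp_pos': [0.52, -0.171, 0.222], 'ee_rot': [[-0.082, -0.997, -0.002], [-0.997, 0.082, 0.0], [-0.0, 0.002, -1.0]]}
[[-0.997 -0.078 -0.02   0.517]
 [ 0.081 -0.963 -0.256 -0.24 ]
 [ 0.    -0.257  0.967  0.384]
 [ 0.     0.     0.     1.   ]]
```

View pics/w1.png

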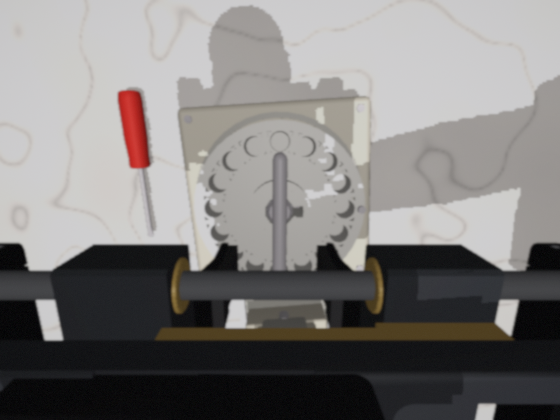

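The wrist view confirms the keyway at (298,211) and the rim stud at (362,209), to the right, which is world -x. I'll measure the bar, the stud direction and the base corners (181,108) and (369,97).

```bash
python3 - <<'E'
from h import *
d,P=ld('w1')
K,T=d['K'],d['T']
def ray(u,v,z):
    q=T[:3,:3]@np.array([(u-K[0,2])/K[0,0],-(v-K[1,2])/K[1,1],-1]);return T[:3,3]+q*(z-T[2,3])/q[2]
A,B=ray(369,97,.05),ray(181,108,.05);print('corners',A,B,np.linalg.norm(A-B),'edge deg',np.degrees(np.arctan2(*(A-B)[1::-1])))
L=ray(191,180,.05);print('left edge',np.degrees(np.arctan2(*(L-B)[1::-1])))
L=ray(369,235,.05);print('right edge',np.degrees(np.arctan2(*(L-A)[1::-1])))
print('spindle',ray(280,211,.111),'keyway',ray(298,211,.114),'stud',ray(362,209,.104))
m=(P[...,2]>.134)&(P[...,2]<.16);m[240:]=0;m[:,:250]=0;m[:,310:]=0
p=P[m];c=p[:,:2].mean(0);u=np.linalg.svd(p[:,:2]-c)[2][0];print('bar',m.sum(),c,u,np.degrees(np.arctan2(u[1],u[0])),p[:,2].max(),np.median(p[:,2]),'y range',p[:,1].min(),p[:,1].max())
m=(P[...,2]>.04)&(P[...,2]<.055);m[240:]=0;m[:,:170]=0;m[:,380:]=0
print(cv2.minAreaRect((P[m][:,:2]*1000).astype(np.float32)))
E
```

```text
corners [ 0.42177852 -0.26536521  0.05      ] [ 0.61180506 -0.27024111  0.05      ] 0.19008908343557201 edge deg 178.53016698985707
left edge 89.23932026355203
right edge 89.68935025439598
spindle [ 0.51960127 -0.17022214  0.111     ] keyway [ 0.50358487 -0.16968646  0.114     ] stud [ 0.44411956 -0.1642243   0.104     ]
bar 1261 [ 0.5192553 -0.1890696] [0.08598803 0.99629617] 85.06715688522046 0.1436836370326154 0.13949513758798537 y range -0.2232423065425705 -0.15335720108634937
((519.87646484375, -191.88235473632812), (155.3681182861328, 201.07908630371094), 88.81324005126953)
```

```bash
python3 steer.py '[[0.5,0,0,0.05,0,0,0],[0.5,0,0,0.09,0,0,0],[0.4,0,0,0.101,0,0,0],[0.3,0,0,0.101,0,0,0],[0.155,0,0,0.101,0,0,0],[0.155,0,0,0.101,0,0,0],[0.155,0,0,0.101,0,0,0],[0.155,0,0,0.101,0,0,0]]'
```

```text
time_s: 2.25
tcp_pos: [0.5203, -0.1724, 0.1228]
ee_rot: [[-0.085, -0.996, 0.002], [-0.996, 0.085, -0.0], [-0.0, -0.002, -1.0]]
wrist_force: [-0.3, -0.5, 0.5]
gripper_width: 0.167
gripper_force: 0.0
```

```bash
python3 steer.py '[[0.155,-0.002,0,0,0,0,8],[0.155,-0.002,0,0,0,0,16],[0.155,-0.002,0,0,0,0,24],[0.155,-0.002,0,0,0,0,32],[0.155,-0.002,0,0,0,0,40],[0.155,-0.002,0,0,0,0,48],[0.155,-0.002,0,0,0,0,56],[0.155,-0.002,0,0,0,0,64]]'
python3 steer.py '[[0.155,0,0,0,0,0,3],[0.155,0,0,0,0,0,6],[0.155,0,0,0,0,0,9],[0.155,0,0,0,0,0,12],[0.155,0,0,0,0,0,15],[0.155,0,0,0,0,0,17],[0.155,0,0,0,0,0,19],[0.155,0,0,0,0,0,20]]'
python3 - <<'E'
from h import *
c=cap('wrist','w2');P=cloud(c['z_map'],c['K'],c['world_from_camera'])
s=readout.sense();print({k:np.round(s[k],3).tolist() for k in('time_s','tcp_pos','ee_rot','moment')})
E
```

```text
time_s: 3.05
tcp_pos: [0.5202, -0.1708, 0.1224]
ee_rot: [[-0.934, -0.356, 0.001], [-0.356, 0.934, -0.001], [-0.001, -0.001, -1.0]]
wrist_force: [0.2, -2.1, 0.6]
gripper_width: 0.156
gripper_force: 2.1
time_s: 3.85
tcp_pos: [0.5199, -0.1707, 0.1221]
ee_rot: [[-1.0, -0.02, 0.0], [-0.02, 1.0, -0.001], [-0.0, -0.001, -1.0]]
wrist_force: [-0.5, -2.2, -0.0]
gripper_width: 0.152
gripper_force: 2.0
{'time_s': 3.9, 'tcp_pos': [0.52, -0.171, 0.122], 'ee_rot': [[-1.0, -0.019, 0.001], [-0.019, 1.0, -0.001], [-0.001, -0.001, -1.0]], 'moment': [-0.545, 0.18, 0.058]}
```

View pics/w2.png

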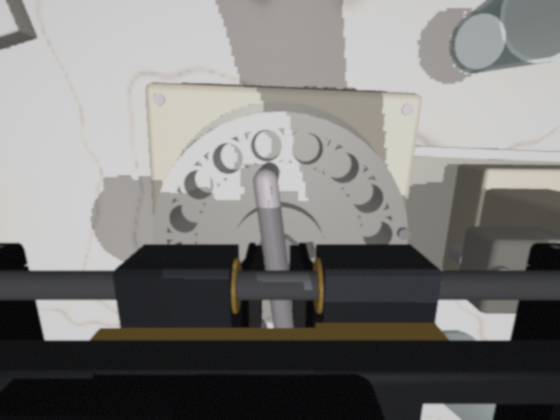

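The bar lags the fingers by a few degrees: its end is at (266,178) and the stud is at (404,234). It hasn't dropped yet, so I'll keep turning slowly.

```bash
cat > chk.py <<'E'
from h import *
c=cap('wrist',sys.argv[1]);P=cloud(c['z_map'],c['K'],c['world_from_camera'])
s=readout.sense();print({k:np.round(s[k],3).tolist() for k in('time_s','tcp_pos','wrist_force','moment')},'yaw',np.degrees(np.arctan2(s['ee_rot'][1][1],s['ee_rot'][0][1])))
m=(P[...,2]>.116)&(P[...,2]<.16);m[240:]=0;m[:160]=0;m[:,:230]=0;m[:,310:]=0
p=P[m]
if len(p)>20:
    q=p[p[:,2]>np.median(p[:,2])-.006]
    u=np.linalg.svd(q[:,:2]-q[:,:2].mean(0))[2][0];print('bar top z',np.percentile(q[:,2],90),'dir',np.degrees(np.arctan2(u[1],u[0])))
m=(P[...,2]>.075)&(P[...,2]<.113);m[:100]=0;m[220:]=0;m[:,:160]=0;m[:,410:]=0
p=P[m]; 
for _ in range(5):
    A=np.c_[p[:,:2]-[.5196,-.1702],np.ones(len(p))];k=np.linalg.lstsq(A,p[:,2],rcond=None)[0]; p=p[abs(p[:,2]-A@k)<.004]
print('plate z at axis',k[2],'slope',k[:2],len(p))
E
python3 chk.py w2b
python3 steer.py '[[0.155,0,0,0,0,0,1.5],[0.155,0,0,0,0,0,3],[0.155,0,0,0,0,0,4],[0.155,0,0,0,0,0,5],[0.155,0,0,0,0,0,5]]'; python3 chk.py w3
```

```text
{'time_s': 3.95, 'tcp_pos': [0.52, -0.171, 0.122], 'wrist_force': [-1.477, -2.009, 1.646], 'moment': [-0.493, 0.196, 0.063]} yaw 91.17877347575727
bar top z 0.14127766932010158 dir 8.48375086583099
plate z at axis 0.09920380672223096 slope [0.00912733 0.0249779 ] 10714
time_s: 4.45
tcp_pos: [0.5199, -0.1698, 0.1212]
ee_rot: [[-0.998, 0.068, -0.0], [0.068, 0.998, 0.001], [0.0, 0.001, -1.0]]
wrist_force: [-0.0, 0.6, -1.3]
gripper_width: 0.155
gripper_force: 0.3
{'time_s': 4.5, 'tcp_pos': [0.52, -0.17, 0.121], 'wrist_force': [0.996, 1.377, -0.063], 'moment': [0.261, -0.001, -0.002]} yaw 86.13954472641265
bar top z 0.1304887098817944 dir 0.5774564558780303
plate z at axis 0.08819860481410977 slope [-0.00032771  0.00025144] 13459
```

It has dropped: the plate is at z 88.2 mm and level. I'll retract and go round behind the head, with the tool turned so the gripper's long body lies along the sampler's x.

```bash
python3 steer.py '[[0.4,0,0,0,0,0,0],[0.4,0,0,0,0,0,0],[0.4,0,0,-0.03,0,0,0],[0.4,0,0,-0.08,0,0,0],[0.4,0,0,-0.12,0,0,0],[0.2,0,0,-0.12,0,0,0]]'; python3 chk.py w4
python3 steer.py '[[0,0.018,0.307,0,0,0,-92.5],[0,0.018,0.307,0,0,0,-92.5],[0,0.018,0.307,0,0,0,-92.5],[0,0.018,0.307,0,0,0,-92.5],[0,0.018,0.307,0,0,0,-92.5],[0,0.018,0.307,0,0,0,-92.5],[0,0.018,0.307,0,0,0,-92.5],[0,0.018,0.307,0,0,0,-92.5]]'; python3 - <<'E'
from h import *
c=cap('top','top1');P=cloud(c['z_map'],c['K'],c['world_from_camera'])
c=cap('wrist','w5');s=readout.sense();print({k:np.round(s[k],3).tolist() for k in('time_s','joints','tcp_pos','ee_rot')})
d,P=ld('top0')
for n,a,b in(('flask',(262,150,300,182),(.05,.14)),('beaker',(276,250,304,280),(.03,.1))):
    x0,y0,x1,y1=a; q=P[y0:y1,x0:x1].reshape(-1,3); q=q[(q[:,2]>b[0])&(q[:,2]<b[1])]; print(n,len(q),q.min(0),q.max(0))
E
```

```text
time_s: 5.1
tcp_pos: [0.5233, -0.1712, 0.2485]
ee_rot: [[-0.998, 0.066, 0.014], [0.066, 0.998, -0.003], [-0.014, -0.002, -1.0]]
wrist_force: [0.8, 0.5, -0.9]
gripper_width: 0.362
gripper_force: 0.0
{'time_s': 5.15, 'tcp_pos': [0.522, -0.17, 0.245], 'wrist_force': [-0.86, -0.891, -1.845], 'moment': [0.013, 0.053, -0.032]} yaw 86.16161308047211
bar top z 0.13070413659058158 dir 0.3186762447393081
plate z at axis 0.08858102091609603 slope [0.00643559 0.00175447] 6994
time_s: 5.95
tcp_pos: [0.5217, 0.1392, 0.2397]
ee_rot: [[-0.415, -0.91, -0.003], [-0.91, 0.415, -0.001], [0.002, 0.002, -1.0]]
wrist_force: [0.3, 0.0, 0.3]
gripper_width: 0.006
gripper_force: 0.0
{'time_s': 6.05, 'joints': [31.989, 13.082, -9.846, -0.028, -67.237, -57.021], 'tcp_pos': [0.522, 0.138, 0.24], 'ee_rot': [[-0.423, -0.906, -0.003], [-0.906, 0.423, -0.001], [0.002, 0.002, -1.0]]}
flask 230 [ 0.65657432 -0.01034669  0.05012522] [0.69950421 0.03757545 0.12111314]
beaker 136 [ 0.34905241 -0.03826265  0.03073568] [0.4057438  0.01580723 0.07408903]
```

View pics/w5.png

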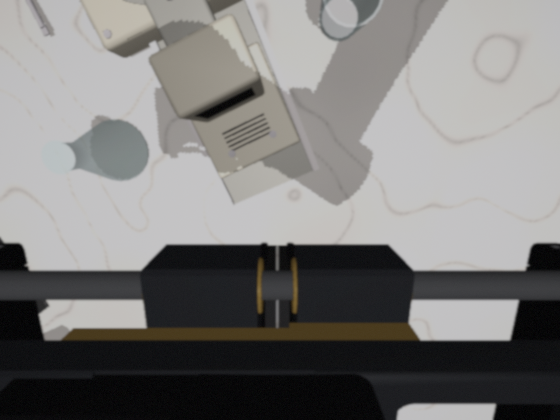

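The wrist view shows the head's plinth with its outer edge around (210,175)–(298,138). The flask (115,150) and beaker (345,15) are both clear of the pushing lane. I'll finish the turn and descend behind the head.

```bash
python3 steer.py '[[0,0,0,0.02,0,0,-8],[0,0,0,0.05,0,0,-16],[0,0,0,0.09,0,0,-23.7],[0,0,0,0.13,0,0,-23.7],[0,0,0,0.17,0,0,-23.7],[0,0,0,0.2,0,0,-23.7],[0,0,0,0.205,0,0,-23.7],[0,0,0,0.205,0,0,-23.7]]'; python3 - <<'E'
from h import *
s=readout.sense();print({k:np.round(s[k],4).tolist() for k in('time_s','tcp_pos','ee_rot','wrist_force')})
d,P=ld('w5')
m=(P[...,2]>.044)&(P[...,2]<.055);m[:90]=0;m[190:]=0;m[:,:185]=0;m[:,305:]=0
print(m.sum(),cv2.minAreaRect((P[m][:,:2]*1000).astype(np.float32)),P[m].max(0),P[m].min(0))
E
```

```text
time_s: 6.85
tcp_pos: [0.5221, 0.1364, 0.0358]
ee_rot: [[-0.027, -1.0, -0.002], [-1.0, 0.027, -0.002], [0.002, 0.002, -1.0]]
wrist_force: [0.2, -0.5, 0.5]
gripper_width: 0.006
gripper_force: 0.0
{'time_s': 6.85, 'tcp_pos': [0.5221, 0.1364, 0.0358], 'ee_rot': [[-0.0266, -0.9996, -0.002], [-0.9996, 0.0266, -0.0015], [0.0016, 0.002, -1.0]], 'wrist_force': [0.2114, -0.4733, 0.5047]}
5263 ((524.2806396484375, 59.634666442871094), (100.22857666015625, 70.43122100830078), 0.16504889726638794) [0.57447669 0.09495682 0.05442324] [0.47408604 0.02456295 0.04538964]
```

```bash
python3 steer.py '[[0,0.012,-0.002,0,0,0,0],[0,0.022,-0.002,0,0,0,0],[0,0.027,-0.002,0,0,0,0],[0,0.032,-0.002,0,0,0,0],[0,0.037,-0.002,0,0,0,0],[0,0.042,-0.002,0,0,0,0],[0,0.047,-0.002,0,0,0,0],[0,0.052,-0.002,0,0,0,0]]'
python3 steer.py '[[0,0.005,0,0,0,0,0],[0,0.01,0,0,0,0,0],[0,0.014,0,0,0,0,0],[0,0.018,0,0,0,0,0],[0,0.021,0,0,0,0,0],[0,0.023,0,0,0,0,0],[0,0.025,0,0,0,0,0],[0,0.025,0,0,0,0,0]]'
```

```text
time_s: 7.65
tcp_pos: [0.5252, 0.0865, 0.0377]
ee_rot: [[-0.023, -1.0, 0.005], [-1.0, 0.024, 0.003], [-0.003, -0.005, -1.0]]
wrist_force: [0.4, 5.8, 1.6]
gripper_width: 0.007
gripper_force: 2.8
time_s: 8.45
tcp_pos: [0.5244, 0.0612, 0.0377]
ee_rot: [[-0.024, -1.0, 0.004], [-1.0, 0.024, 0.002], [-0.002, -0.004, -1.0]]
wrist_force: [0.5, 4.0, 2.3]
gripper_width: 0.003
gripper_force: 2.5
```

```bash
python3 steer.py '[[0,0.002,0,0,0,0,0],[0,0.004,0,0,0,0,0],[0,0.006,0,0,0,0,0],[0,0.007,0,0,0,0,0],[0,0.007,0,0,0,0,0]]'
python3 steer.py '[[0,0.001,0,0,0,0,0],[0,0.002,0,0,0,0,0],[0,0.002,0,0,0,0,0]]'
python3 steer.py '[[0,0.001,0,0,0,0,0],[0,0.002,0,0,0,0,0],[0,0.002,0,0,0,0,0]]'
```

```text
time_s: 8.95
tcp_pos: [0.5242, 0.0543, 0.0376]
ee_rot: [[-0.024, -1.0, 0.004], [-1.0, 0.024, 0.002], [-0.002, -0.004, -1.0]]
wrist_force: [0.2, 4.8, 3.9]
gripper_width: 0.006
gripper_force: 2.8
time_s: 9.25
tcp_pos: [0.5241, 0.0524, 0.0376]
ee_rot: [[-0.024, -1.0, 0.004], [-1.0, 0.024, 0.002], [-0.002, -0.004, -1.0]]
wrist_force: [0.4, 5.0, 3.8]
gripper_width: 0.006
gripper_force: 2.9
time_s: 9.55
tcp_pos: [0.5241, 0.0516, 0.0377]
ee_rot: [[-0.024, -1.0, 0.005], [-1.0, 0.024, 0.004], [-0.004, -0.005, -1.0]]
wrist_force: [-0.6, 10.6, 3.8]
gripper_width: 0.008
gripper_force: 5.5
```

Force is rising, so the head has met the base. I'll press a little more to square it.

```bash
python3 steer.py '[[0,0.001,0,0,0,0,0],[0,0.002,0,0,0,0,0],[0,0.002,0,0,0,0,0]]'
python3 steer.py '[[0,0.001,0,0,0,0,0],[0,0.001,0,0,0,0,0],[0,0.001,0,0,0,0,0]]'
```

```text
time_s: 9.85
tcp_pos: [0.5242, 0.0514, 0.0377]
ee_rot: [[-0.024, -1.0, 0.006], [-1.0, 0.024, 0.006], [-0.006, -0.006, -1.0]]
wrist_force: [-3.0, 19.6, 4.0]
gripper_width: 0.01
gripper_force: 9.4
time_s: 10.15
tcp_pos: [0.5242, 0.0513, 0.0377]
ee_rot: [[-0.024, -1.0, 0.006], [-1.0, 0.024, 0.007], [-0.007, -0.006, -1.0]]
wrist_force: [-5.5, 22.5, 5.0]
gripper_width: 0.003
gripper_force: 11.2
```

Hard stop. I'll back off, rise and look.

```bash
python3 steer.py '[[0,-0.005,0,0,0,0,0],[0,-0.03,0,0,0,0,0],[0,-0.07,0,-0.01,0,0,0],[0,-0.09,0,-0.06,0,0,0],[0,-0.09,0,-0.11,0,0,0],[0,-0.09,0,-0.16,0,0,0],[0,-0.09,0,-0.2,0,0,0],[0,-0.09,0,-0.2,0,0,0]]'
python3 - <<'E'
from h import *
cap('wrist','w6');c=cap('top','top2')
d,P=ld('w6')
m=(P[...,2]>.044)&(P[...,2]<.056)&(P[...,1]>-.05)&(P[...,1]<.1)&(P[...,0]>.46)&(P[...,0]<.59)
print(m.sum(),cv2.minAreaRect((P[m][:,:2]*1000).astype(np.float32)),P[m].max(0),P[m].min(0))
a=cv2.imread('pics/top2.png')[165:275,232:388]; a=cv2.resize(a,None,fx=5,fy=5,interpolation=cv2.INTER_CUBIC)
b=cv2.imread('pics/w6.png');a=cv2.resize(a,(780,550)); cv2.imwrite('pics/crop2.png',a)
E
```

```text
time_s: 10.95
tcp_pos: [0.5273, 0.1365, 0.2436]
ee_rot: [[-0.024, -1.0, 0.012], [-1.0, 0.024, 0.004], [-0.004, -0.012, -1.0]]
wrist_force: [0.3, 1.3, 0.1]
gripper_width: 0.004
gripper_force: 0.0
6558 ((522.6012573242188, -5.013568878173828), (91.82151794433594, 100.23739624023438), 88.58618927001953) [0.57368233 0.04196778 0.05599923] [ 0.47159266 -0.04992259  0.0449778 ]
```

View pics/crop2.png

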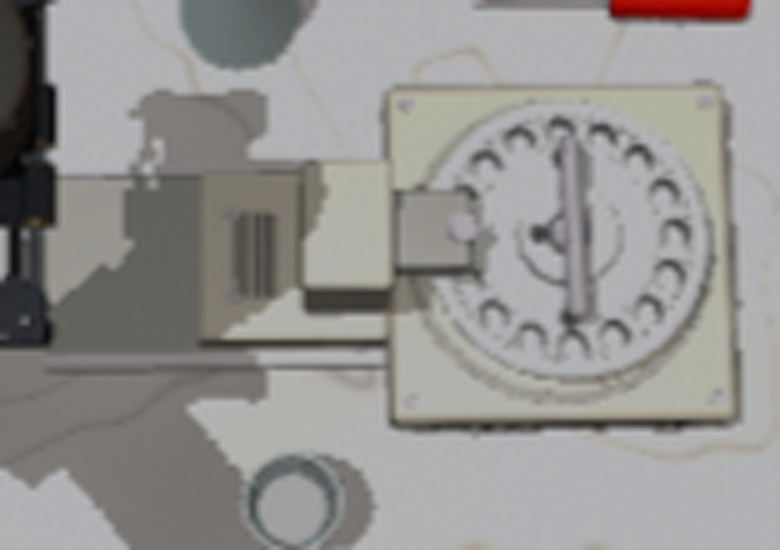

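View pics/w6.png

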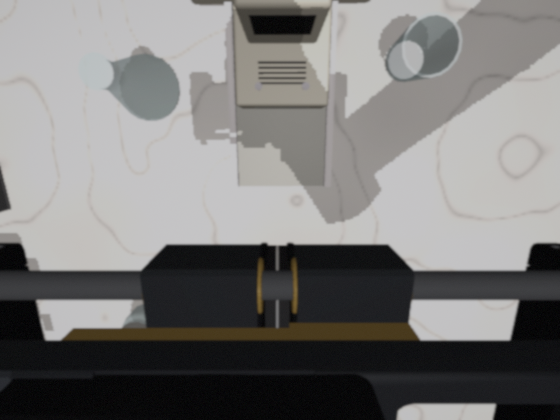

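The crop shows the head's inner edge meeting the base edge at x≈392 with no visible gap. The keyway (540,233) points to the bed, and the beaker and flask have not moved. One quick numeric check on carousel height and head position, then I'll hand in.

```bash
python3 - <<'E'
from h import *
for f in('top0','top2'):
    d,P=ld(f)
    S=np.array([.5196,-.1702]);R=np.hypot(*(P[...,:2]-S).transpose(2,0,1))
    m=(R>.05)&(R<.075)&(P[...,2]>.07)&(P[...,2]<.115)&(P[...,1]<-.16)
    p=P[m];A=np.c_[p[:,:2]-S,np.ones(len(p))];print(f,'plate',np.median(p[:,2]),np.linalg.lstsq(A,p[:,2],rcond=None)[0])
    b=P[(abs(P[...,2]-.05)<.004)&(P[...,0]>.43)&(P[...,0]<.46)&(P[...,1]<.0)];print('base edge y',b[:,1].max())
    b=P[(abs(P[...,2]-.05)<.004)&(P[...,0]>.485)&(P[...,0]<.56)&(P[...,1]<.12)];print('head outer y',b[:,1].max())
E
```

```text
top0 plate 0.09467890180193861 [0.01280071 0.04425693 0.09149193]
base edge y -0.06919810622757205
head outer y 0.09358963137773295
top2 plate 0.08697312896471532 [-0.01000154  0.01989956  0.08671556]
base edge y -0.06969327627256955
head outer y 0.039104678899439665
```

```bash
python3 -c "
from station import r, optics, readout, finish_job
print(finish_job())"
```

```text
the job is handed in; nothing more can be done
None
```

The carousel has dropped over its key and sits level, the sampling head is pressed against the base to within measurement error (about 2 mm), and no bystander was touched; the job is handed in, but no verdict was returned.

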